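# Kit a rotary-valve stack onto its spindle stand

## Task

Kit the parts of one rotary valve onto the spindle of the steel stand in build order: first the black spacer, on it the brass bearing plate (the one with the bore), and last the steel retaining ring. Each part must lie flat, threaded over the spindle and resting on the one before, before the next goes on. The solid brass cap, the oil jar, the brass crook and the screwdriver are not part of this kit.

Things in the scene. Friction and masses are not known exactly. Their poses are not given: they have to be found in the camera images.
- stand_seat (a point): Kit stand, fixed to the bench: a round dark steel foot, diameter 110 mm, 12 mm high, with one slim bright upright spindle at its centre, diameter 14 mm, standing 54 mm above the top of the foot (its last 10 mm tapers to 6 mm). The point lies on the spindle's axis at the top face of the foot, 12 mm above the bench; z is up along the spindle.
- spacer_center (a point): Spacer: a matt black plastic ring, outer diameter 56 mm, bore 30 mm, 18 mm high, about 45 g, lying flat on the bench. The point is its centre, in the bore, half-way up; z is its axis.
- plate_center (a point): Bearing plate: a yellow brass ring, outer diameter 60 mm, bore 30 mm, 14 mm high, about 250 g, lying flat on the bench, with six small dark screw holes in its top face. Not the solid brass cap, which has no bore but a small button on top. The point is its centre, in the bore, half-way up; z is its axis.
- ring_center (a point): Retaining ring: a bright steel ring with dark knurl lines round its rim, outer diameter 52 mm, bore 30 mm, 16 mm high, about 180 g, lying flat on the bench. The point is its centre, in the bore, half-way up; z is its axis.
Not all that is in view belongs to the job. Leave any green look-alike of the part that bears ring_center alone.

How it is judged:
By the outcome, as a careful person would: the job done as asked, in the order asked, and still so for the second after the job is handed in, with the robot touching nothing.
It also fails if it takes over 72 s, if anything falls off the work surface, if the arm or the gripper's body presses on something with over 40 N, if the wrist force passes 120 N, or if a joint passes its speed limit or range.

## Robot

A 6-joint arm with a two-finger parallel gripper is mounted at the origin on the work surface. World frame = base frame: x ahead of the robot, y to its left, z up, the work surface at z = 0. Lengths are in mm, angles in rad, forces in N, time in s.
With the tool pointing down it reaches from about 275 to 750 mm from the base axis. Payload 10.2 kg.
Tool frame: the origin (TCP) lies where the fingers leave the gripper's body, on its centre line; the fingertips stand 73 mm ahead of it and the grasp point (between the pads) lies 54 mm ahead of it; z points along the fingers, y is the line along which they close (so a half turn about z gives the same grasp; the last joint's range is limited). The gripper opens to 85 mm and grips with 20 to 120 N. Pads are 22 mm wide; open, the fingers measure 114 mm over their backs; the gripper's body (76 mm by 85 mm) begins 54 mm behind the grasp point. The pads swing forward as they close: fully open they stand 13 mm farther back than shut.
Start: joints at [-1.441, 0.313, 1.498, -0, 1.331, -0.223], TCP at [181.389, -492.676, 303.894] pointing down, gripper open.
Joint ranges: [-2.94, 2.94], [-0.97, 2.17], [0.19, 2.56], [-1.23, 4.37], [0.02, 3.11], [-2.88, 2.88]. Speed limits (rad/s): [2.39, 2.39, 3.01, 3.14, 3.14, 3.14].

## Interface

Orientations are given as a unit quaternion [w, x, y, z].
In Python, from rig import ctrl gives the robot as it stands.
- The arm moves only by the shell command python3 -m creep 'ROWS' [OPENING] [FORCE]. ROWS is JSON, a list that holds one entry, the list of rows, each a list of 6 numbers: the shift along the world's x, y, z in units of 25 mm (1.0 is 25 mm), then the turn, a rotation vector about the world's x, y, z in units of 5 degrees (1.0 is 5 degrees). In form: [[[x, y, z, ax, ay, az], ...]]. A call has 1 to 20 rows; each row is the pose to reach, as a shift and turn from the pose commanded when the call began; what a row does not reach only later rows make up. A row lasts 1/12 s, in which the tool goes at most 41.7 mm and 7.16 degrees, less where a joint would pass 70% of its speed; a pose out of reach is approached as far as the arm can. A call with a gripper value outside its range is refused whole. OPENING is the finger opening in mm, from 0 to 85.4, set as the call begins (- or left out, the last holds). The fingers move at their own pace and stop on an object; FORCE is the grip in N (left out, the last holds). Time passes only in rows, so rows that repeat a pose let the fingers close. It gives the time, the measured TCP pose, the force, the opening and the grip force at its end, in the units of the state.
- ctrl.sense(): the state, without advancing time (a new reading comes with each control period).
- ctrl.capture(name): name is "scene" or "side" or "wrist"; returns a dict with "image" (420x560x3 uint8, red, green, blue), "fx", "fy", "cx", "cy" (pixels), "R" (3x3) and "t" (3): a world point X has camera coordinates R X + t. Camera axes: x right, y down, z forward; pixel columns grow to the right and rows downward; lengths in mm; the calibration is good to about 2 mm. A picture is of the moment at which its call begins. There is no depth.
- ctrl.finish_job(): hands the job in; it is judged then, once.
The state is a dict: "time_s": time; "joints": joint angles; "dq": joint speeds; "tau": joint torques, N m; "eef_pos": TCP position; "ee_rot": TCP orientation; "force": force on the tool from outside, world axes, zero at the start; "wrist_torque": the same for the moment, N m; "grip_width": opening from 0.0 (shut) to 1.0 (fully open); "grip_force": force on a finger pad.
Only numpy, scipy, OpenCV 4.12 (cv2) and the standard library are available. Lean on these libraries where they do the work, as an engineer would, in place of code of your own. Each camera call takes 0.05 s, during which the arm holds its last target. There are 200 camera calls.

## Working session

There is one attempt and no reset: what is moved stays moved. The work goes in short steps, Python scripts to look and compute and a shell command to move; the robot and the scene stay as the last step left them, time stands still between calls to the robot, and variables do not carry over. Pictures are saved under pics/ and viewed, at most 12 in all, crops included, and the job is handed in when it is done.

```bash
mkdir -p pics
cat > h.py <<'E'
import numpy as np, cv2
from rig import ctrl
def grab(n,f=None):
    c=ctrl.capture(n)
    if f: cv2.imwrite('pics/'+f,c['image'][:,:,::-1])
    return c
def ray(c,u,v,z):
    R=np.array(c['R']);t=np.array(c['t'])
    d=R.T@np.array([(u-c['cx'])/c['fx'],(v-c['cy'])/c['fy'],1]);o=-R.T@t
    return o+d*(z-o[2])/d[2]
def proj(c,X):
    p=np.array(c['R'])@np.array(X)+c['t'];return c['fx']*p[0]/p[2]+c['cx'],c['fy']*p[1]/p[2]+c['cy']
E
python3 - <<'E'
from h import *
s=ctrl.sense();print(s)
for n in('scene','side'):
    c=grab(n,n+'0.png');print(n,c['fx'],c['cx'],c['cy'],-np.array(c['R']).T@c['t'],np.array(c['R'])[2])
E
```

```text
{'time_s': 0.0, 'joints': array([-1.44136922e+00,  3.13464543e-01,  1.49845796e+00, -1.28417342e-05,
        1.33100684e+00, -2.23415370e-01]), 'dq': array([0.00052248, 0.00036053, 0.00068375, 0.00100917, 0.00085979,
       0.0001265 ]), 'tau': array([-2.39825873e-03, -4.12278879e+01, -2.59746820e+01, -3.24565435e-04,
        4.09317494e-03, -8.48605794e-06]), 'eef_pos': array([ 181.37849453, -492.48983496,  303.31971638]), 'ee_rot': array([-6.67897271e-04,  9.84477607e-01,  1.75508958e-01,  2.51673534e-05]), 'force': array([-0.26331302,  0.71615317, -0.09239175]), 'wrist_torque': array([-0.0454874 , -0.0192163 , -0.01298221]), 'grip_force': 0.0, 'grip_width': 1.0012134941750261}
scene 520.1482255427701 272.78085764522814 210.79979427268634 [1263.95677971 -242.41140574  785.89007225] [-0.6638688   0.21374166 -0.71665383]
side 500.4687508949516 286.3375857238018 209.473560910938 [378.08254201 759.34988084 858.14141604] [ 0.17622643 -0.67424189 -0.71717649]
```

View pics/scene0.png

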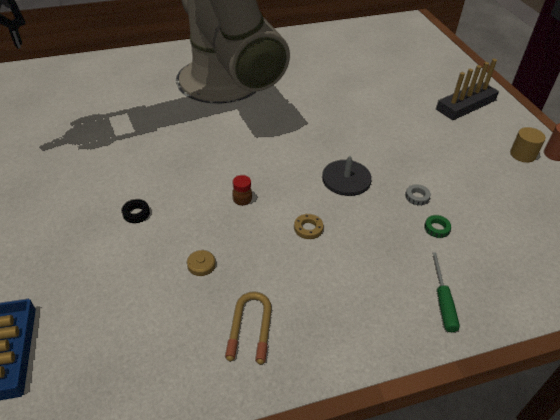

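View pics/side0.png

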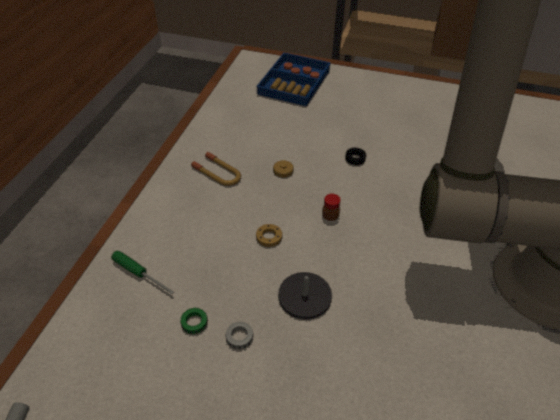

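Scene view:
- spacer: black ring at (136,211)
- stand: (347,177)
- brass objects: the ring with a bore and screw holes at (309,226) is the plate. The disc at (201,262) has a button and no bore, so it is the cap.
- rings on the right: the bright steel one at (418,194) is the retaining ring. The one at (438,226) is the green look-alike.
- jar: (242,190)

Side view: spacer (355,156), plate (269,235), ring (239,334), stand (305,295), cap (283,169), green ring (194,320).

Run:
```python
from h import *
a=grab('scene');b=grab('side')
P={'spacer':((136,211),(355.5,156),9),'plate':((309,226),(269,235),7),'ring':((418,194),(239,334),8),'stand':((347,178),(305,295),12),'jar':((242,201),(331,215),10),'cap':((201,263),(283,169),7),'green':((438,226),(194,320),8)}
for k,(p,q,z) in P.items():print(k,ray(a,*p,z).round(1),ray(b,*q,z).round(1))
I=a['image'][:,:,::-1]
t=[cv2.resize(I[v-33:v+33,u-44:u+44],(396,297),interpolation=cv2.INTER_CUBIC) for u,v in((136,211),(309,226),(201,262),(425,205))]
cv2.imwrite('pics/crop.png',np.vstack([np.hstack(t[:2]),np.hstack(t[2:])]))
```

```text
spacer [ 467.2 -283.3    9. ] [ 465.1 -282.5    9. ]
plate [603.9  48.3   7. ] [602.8  47.8   7. ]
ring [581.1 307.4   8. ] [583.2 304.3   8. ]
stand [495.  176.3  12. ] [484.1 185.   12. ]
jar [499.6 -65.3  10. ] [481.4 -51.1  10. ]
cap [ 637.4 -181.2    7. ] [ 635. -178.    7.]
green [677.4 301.9   8. ] [677.1 300.2   8. ]
```

View pics/crop.png

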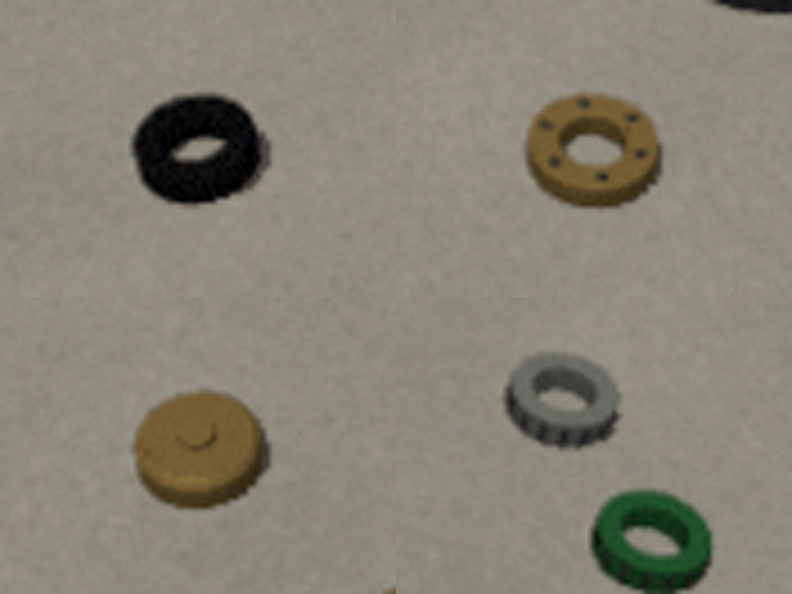

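The crop confirms the choices: the plate has a bore and six holes, the cap is solid with a button, and the steel ring stands next to the green one. The stand needs a finer fit, so I'll move above the spacer first and measure it there.

```bash
python3 -m creep '[[[1,0.7,-0.3,0,0,0],[2.4,1.7,-0.8,0,0,0],[3.8,2.8,-1.4,0,0,0],[5.2,3.8,-1.9,0,0,0],[6.6,4.8,-2.4,0,0,0],[8,5.9,-2.9,0,0,0],[9.4,6.9,-3.4,0,0,0],[10.6,7.8,-3.9,0,0,0],[11.4,8.4,-4.2,0,0,0],[11.4,8.4,-4.2,0,0,0],[11.4,8.4,-4.2,0,0,0],[11.4,8.4,-4.2,0,0,0]]]' 85 60
python3 - <<'E'
from h import *
c=grab('wrist','w1.png');print(ctrl.sense()['eef_pos'],-np.array(c['R']).T@c['t'],np.array(c['R'])[2])
for n in('scene','side'):
    a=grab(n);I=a['image'].astype(int)
    u,v=map(int,proj(a,(490,180,12)));x0,y0=max(u-45,0),v-40
    m=(I[y0:v+40,x0:u+45].max(2)<75).astype(np.uint8)
    k,l,s,ce=cv2.connectedComponentsWithStats(m);i=1+s[1:,4].argmax()
    pts=np.argwhere(l==i)[:,::-1].astype(np.float32)+[x0,y0]
    h=cv2.convexHull(pts.astype(np.float32));e=cv2.fitEllipse(h)
    print(n,s[i],e,ray(a,*e[0],9))
    m=((I.max(2)<45)if 1 else 0).astype(np.uint8)
E
```

```text
time_s: 1.2
eef_pos: [466.2, -282.8, 198.9]
ee_rot: [-0.0, 0.984, 0.176, -0.0]
force: [-0.1, 0.5, 0.1]
grip_width: 0.991
grip_force: 0.0
[ 465.85666354 -283.41270924  199.21628219] [ 537.8325203  -257.3881555   269.18963347] [-0.27621493 -0.1022816  -0.95563789]
scene [  20   24   50   36 1370] ((346.5412292480469, 177.66485595703125), (35.30925369262695, 49.4400520324707), 98.34308624267578) [490.73200838 177.39046761   9.        ]
side [  21   20   54   48 2021] ((304.5680847167969, 295.85284423828125), (47.91190719604492, 53.42567825317383), 96.84065246582031) [484.80236543 185.23454029   9.        ]
```

View pics/w1.png

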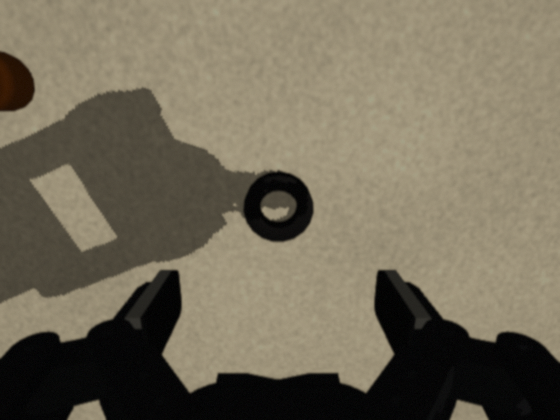

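The wrist view shows the spacer at (278,206), bore at (278,206), with the fingers below it.

Run:
```python
from h import *
c=grab('wrist')
I=c['image'].astype(int);m=(I[160:255,230:330].max(2)<40).astype(np.uint8)
k,l,s,ce=cv2.connectedComponentsWithStats(m);i=1+s[1:,4].argmax()
h=cv2.convexHull((np.argwhere(l==i)[:,::-1]+[230,160]).astype(np.float32));e=cv2.fitEllipse(h)
print(s[i],e,ray(c,*e[0],12),c['fx'],ctrl.sense()['eef_pos'])
```

```text
[  12   11   69   69 2774] ((276.4984130859375, 204.97068786621094), (67.6669921875, 68.59333038330078), 138.30227661132812) [ 467.51966943 -283.4468206    12.        ] 333.903673567703 [ 465.67546261 -283.70762627  199.41578179]
```

```bash
python3 -m creep '[[[0.05,0,-0.8,0,0,0],[0.05,0,-1.8,0,0,0],[0.05,0,-2.8,0,0,0],[0.05,0,-3.8,0,0,0],[0.05,0,-4.5,0,0,0],[0.05,0,-4.8,0,0,0],[0.05,0,-5,0,0,0],[0.05,0,-5.1,0,0,0],[0.05,0,-5.1,0,0,0],[0.05,0,-5.1,0,0,0]]]'
python3 -m creep '[[[0,0,0,0,0,0],[0,0,0,0,0,0],[0,0,0,0,0,0],[0,0,0,0,0,0],[0,0,0,0,0,0],[0,0,0,0,0,0],[0,0,0,0,0,0],[0,0,0,0,0,0]]]' 40 50
python3 -c "
from h import *
grab('wrist','w2.png');grab('side','s2.png')"
```

```text
time_s: 2.23
eef_pos: [467.9, -283.1, 72.4]
ee_rot: [0.001, 0.985, 0.175, 0.0]
force: [0.3, 0.4, -0.0]
grip_width: 0.993
grip_force: 0.0
time_s: 2.9
eef_pos: [467.9, -282.8, 72.4]
ee_rot: [0.0, 0.984, 0.176, 0.0]
force: [-2.1, 1.0, 8.9]
grip_width: 0.628
grip_force: 52.9
```

View pics/w2.png

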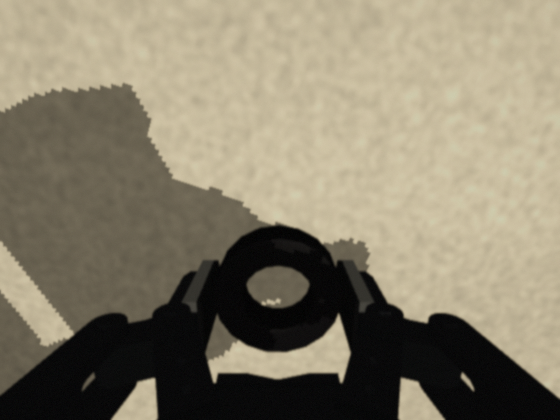

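The spacer is gripped evenly, centred at (278,288) between the pads. I'll lift it and go just short of the stand for a look.

```bash
python3 -m creep '[[[0,0,0.4,0,0,0],[0,0,1.2,0,0,0],[0,0,2.2,0,0,0],[0,0,3.3,0,0,0],[0,0.4,4.3,0,0,0],[-0.1,1.2,5,0,0,0],[-0.3,2.4,5.1,0,0,0],[-0.5,3.7,5.1,0,0,0],[-0.6,5,5.1,0,0,0],[-0.8,6.3,5.1,0,0,0],[-0.9,7.6,5.1,0,0,0],[-1.1,8.9,5.1,0,0,0],[-1.3,10.2,5.1,0,0,0],[-1.4,11.5,5.1,0,0,0],[-1.6,12.8,5.1,0,0,0],[-1.8,14.1,5.1,0,0,0],[-1.9,15.4,5.1,0,0,0],[-2.1,16.5,5.1,0,0,0],[-2.2,17.2,5.1,0,0,0],[-2.2,17.5,5.1,0,0,0]]]'
python3 -m creep '[[[0,0,0,0,0,0],[0,0,0,0,0,0],[0,0,0,0,0,0],[0,0,0,0,0,0]]]'
python3 -c "
from h import *
grab('wrist','w3.png')"
```

```text
time_s: 4.67
eef_pos: [411.9, 156.8, 199.5]
ee_rot: [-0.0, 0.984, 0.177, 0.0]
force: [0.7, -0.4, -0.5]
grip_width: 0.627
grip_force: 52.8
time_s: 5.0
eef_pos: [412.9, 153.9, 199.0]
ee_rot: [0.0, 0.985, 0.175, 0.0]
force: [0.4, 0.3, -1.4]
grip_width: 0.628
grip_force: 52.8
```

View pics/w3.png

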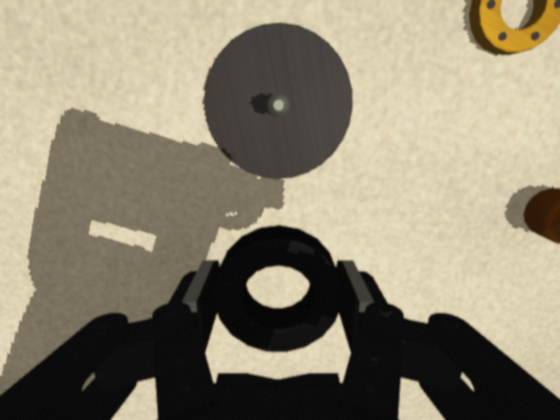

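Wrist view: stand foot centre near (278,101), spindle tip at (279,104), plate at upper right (517,15), and the held spacer at (278,288).

Run:
```python
from h import *
c=grab('wrist');s=ctrl.sense()
I=c['image'].astype(int);m=(I[10:195,190:370].max(2)<85).astype(np.uint8)
m=cv2.morphologyEx(m,cv2.MORPH_OPEN,np.ones((7,7)))
k,l,st,ce=cv2.connectedComponentsWithStats(m);i=1+st[1:,4].argmax()
h=cv2.convexHull((np.argwhere(l==i)[:,::-1]+[190,10]).astype(np.float32));e=cv2.fitEllipse(h)
print(st[i],e,s['eef_pos'])
f=ray(c,*e[0],11);print('foot',f,'tip',ray(c,279,104,66),'tip proj of foot',proj(c,(f[0],f[1],66)))
print('held spacer',ray(c,278,288,199-72.4+14),'plate',ray(c,517,15,13))
print('ideal held centre px',proj(c,(*s['eef_pos'][:2],199-72.4+14)))
for n,p in(('scene',(348.5,156)),('side',(305.5,277))):
    a=grab(n);print(n,proj(a,(f[0],f[1],66)),proj(a,(f[0],f[1],12)))
```

```text
[   15    14   146   154 17456] ((277.6192321777344, 100.51380157470703), (146.42340087890625, 153.81271362304688), 3.769934892654419) [412.85781794 154.0951728  198.93053875]
foot [489.79145745 180.91460804  11.        ] tip [487.14706173 179.15515351  66.        ] tip proj of foot (np.float64(277.71830272761497), np.float64(98.37996263327359))
held spacer [414.66862923 153.38496299 140.6       ] plate [597.59985075  46.93635476  13.        ]
ideal held centre px (np.float64(275.0365474759688), np.float64(290.97261803974664))
scene (np.float64(351.0262497881235), np.float64(157.42366381488006)) (np.float64(348.00420150075274), np.float64(176.1023099319277))
side (np.float64(303.9829077806615), np.float64(276.75511321475386)) (np.float64(302.7845519382514), np.float64(292.7119116363084))
```

```bash
python3 -m creep '[[[0.3,0.1,0,0,0,0],[0.9,0.3,0,0,0,0],[1.6,0.5,0,0,0,0],[2.3,0.8,0,0,0,0],[2.8,0.9,0,0,0,0],[3,1,0,0,0,0],[3,1,0,0,0,0],[3,1,-0.4,0,0,0],[3,1,-1,0,0,0],[3,1,-1.6,0,0,0],[3,1,-2.2,0,0,0],[3,1,-2.7,0,0,0],[3,1,-3.1,0,0,0],[3,1,-3.5,0,0,0],[3,1,-3.9,0,0,0],[3,1,-4.2,0,0,0],[3,1,-4.4,0,0,0],[3,1,-4.5,0,0,0],[3,1,-4.6,0,0,0],[3,1,-4.6,0,0,0]]]'
python3 -m creep '[[[0,0,-0.02,0,0,0],[0,0,-0.02,0,0,0],[0,0,-0.02,0,0,0]]]'
```

```text
time_s: 6.87
eef_pos: [487.9, 179.9, 84.5]
ee_rot: [0.0, 0.984, 0.176, 0.0]
force: [-1.2, -0.2, 2.7]
grip_width: 0.626
grip_force: 53.0
time_s: 7.12
eef_pos: [487.9, 179.9, 84.4]
ee_rot: [0.0, 0.984, 0.176, 0.0]
force: [-3.0, -0.2, 8.4]
grip_width: 0.625
grip_force: 53.7
```

```bash
python3 -m creep '[[[0,0,0,0,0,0],[0,0,0,0,0,0],[0,0,0,0,0,0],[0,0,0,0,0,0],[0,0,0,0,0,0],[0,0,0.5,0,0,0],[0,0,1.3,0,0,0],[0,0,2.3,0,0,0],[0,0,3.4,0,0,0],[0,0,4.2,0,0,0],[0,0,4.6,0,0,0],[0,0,4.6,0,0,0],[0,0,4.6,0,0,0]]]' 85
python3 -c "
from h import *
grab('wrist','w4.png')"
```

```text
time_s: 8.2
eef_pos: [487.4, 179.8, 197.7]
ee_rot: [-0.0, 0.984, 0.175, -0.0]
force: [-0.4, -0.1, 0.1]
grip_width: 0.997
grip_force: 0.0
```

View pics/w4.png

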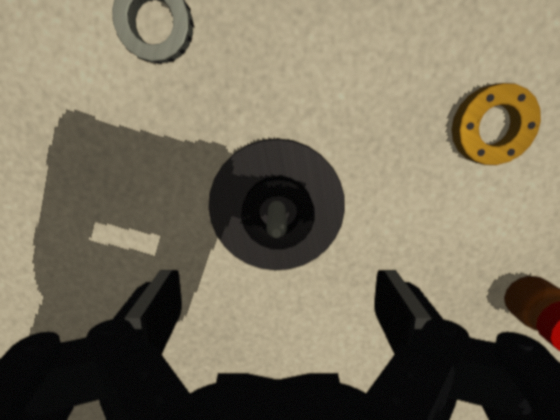

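The spacer lies flat on the foot round the spindle, centred at (278,212). The plate is at (499,124) and the ring at (153,18). Next I'll move over the plate.

```bash
python3 -m creep '[[[0.5,-0.6,0,0,0,0],[1.4,-1.6,0,0,0,0],[2.3,-2.6,0,0,0,0],[3.2,-3.7,0,0,0,0],[4,-4.6,0,0,0,0],[4.6,-5.3,0,0,0,0],[4.6,-5.3,0,0,0,0],[4.6,-5.3,0,0,0,0],[4.6,-5.3,0,0,0,0],[4.6,-5.3,0,0,0,0]]]'
cat >> h.py <<'E'
def blob(c,f,u0,u1,v0,v1):
    I=c['image'][v0:v1,u0:u1].astype(int)
    m=cv2.morphologyEx(f(I[...,0],I[...,1],I[...,2]).astype(np.uint8),cv2.MORPH_OPEN,np.ones((3,3)))
    k,l,s,ce=cv2.connectedComponentsWithStats(m);i=1+s[1:,4].argmax()
    return s[i],cv2.fitEllipse(cv2.convexHull((np.argwhere(l==i)[:,::-1]+[u0,v0]).astype(np.float32)))
E
python3 - <<'E'
from h import *
c=grab('wrist');s,e=blob(c,lambda r,g,b:(r-b>60)&(r>100),180,380,120,290)
print(s,e,ray(c,*e[0],9),ctrl.sense()['eef_pos'])
E
```

```text
time_s: 9.08
eef_pos: [601.9, 48.3, 197.8]
ee_rot: [-0.0, 0.984, 0.176, -0.001]
force: [0.3, 1.2, 0.1]
grip_width: 0.996
grip_force: 0.0
[  66   49   71   72 1676] ((279.7025146484375, 204.4303436279297), (71.0964126586914, 73.69025421142578), 79.97373962402344) [604.39916384  46.37023819   9.        ] [602.04022552  48.28893729 198.05874062]
```

```bash
python3 -m creep '[[[0.05,0,-0.8,0,0,0],[0.05,0,-1.8,0,0,0],[0.05,0,-2.8,0,0,0],[0.05,0,-3.8,0,0,0],[0.05,0,-4.5,0,0,0],[0.05,0,-4.8,0,0,0],[0.05,0,-5,0,0,0],[0.05,0,-5.1,0,0,0],[0.05,0,-5.14,0,0,0],[0.05,0,-5.14,0,0,0],[0.05,0,-5.14,0,0,0]]]'
python3 -m creep '[[[0,0,0,0,0,0],[0,0,0,0,0,0],[0,0,0,0,0,0],[0,0,0,0,0,0],[0,0,0,0,0,0],[0,0,0,0,0,0],[0,0,0,0,0,0],[0,0,0,0,0,0]]]' 40 70
```

```text
time_s: 10.05
eef_pos: [604.3, 47.3, 70.8]
ee_rot: [0.0, 0.984, 0.175, 0.001]
force: [-0.2, -0.5, 0.6]
grip_width: 0.993
grip_force: 0.0
time_s: 10.72
eef_pos: [604.1, 47.4, 71.2]
ee_rot: [0.0, 0.984, 0.175, 0.0]
force: [-3.9, -0.1, 9.9]
grip_width: 0.67
grip_force: 72.6
```

```bash
python3 -m creep '[[[0,0,0.3,0,0,0],[0,0,0.9,0,0,0],[0,0,1.7,0,0,0],[0,0,2.6,0,0,0],[0,0,3.5,0,0,0],[0,0,4.4,0,0,0],[-0.1,0.1,5,0,0,0],[-0.4,0.5,5.14,0,0,0],[-0.9,1.1,5.14,0,0,0],[-1.6,1.8,5.14,0,0,0],[-2.3,2.6,5.14,0,0,0],[-3,3.4,5.14,0,0,0],[-3.6,4.2,5.14,0,0,0],[-4.2,4.8,5.14,0,0,0],[-4.5,5.2,5.14,0,0,0],[-4.64,5.3,5.14,0,0,0],[-4.64,5.3,5.14,0,0,0],[-4.64,5.3,5.14,0,0,0],[-4.64,5.3,5.14,0,0,0]]]'
python3 - <<'E'
from h import *
c=grab('wrist','w5.png');s,e=blob(c,lambda r,g,b:(r-b>50)&(r>90),180,380,190,390)
p=ctrl.sense()['eef_pos'];print(s,e,ray(c,*e[0],p[2]-71.2+11),p,ray(c,277.6,288.5,p[2]-71.2+11))
E
```

```text
time_s: 12.3
eef_pos: [488.5, 179.1, 198.2]
ee_rot: [0.0, 0.985, 0.175, 0.0]
force: [0.1, -0.8, -2.3]
grip_width: 0.673
grip_force: 75.0
[  80  122   78   37 1594] ((296.8074035644531, 329.4580383300781), (31.914127349853516, 80.87383270263672), 71.74959564208984) [472.12331757 162.66495967 138.05889608] [488.47824065 179.10029969 198.25889608] [488.98591754 178.23959245 138.05889608]
```

View pics/w5.png

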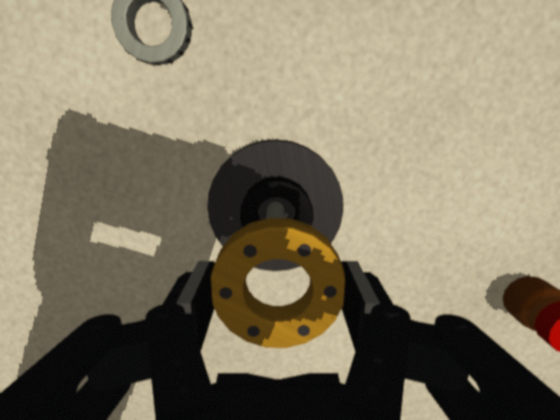

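The plate is held level at (278,284), and the spacer and spindle are in line beyond it at (277,210). Lowering now.

```bash
python3 -m creep '[[[-0.05,0.02,-0.3,0,0,0],[-0.05,0.02,-0.8,0,0,0],[-0.05,0.02,-1.3,0,0,0],[-0.05,0.02,-1.8,0,0,0],[-0.05,0.02,-2.2,0,0,0],[-0.05,0.02,-2.6,0,0,0],[-0.05,0.02,-3,0,0,0],[-0.05,0.02,-3.3,0,0,0],[-0.05,0.02,-3.6,0,0,0],[-0.05,0.02,-3.8,0,0,0],[-0.05,0.02,-3.9,0,0,0],[-0.05,0.02,-3.92,0,0,0],[-0.05,0.02,-3.92,0,0,0]]]'
python3 -m creep '[[[0,0,-0.02,0,0,0],[0,0,-0.02,0,0,0],[0,0,-0.02,0,0,0]]]'
```

```text
time_s: 13.43
eef_pos: [486.5, 180.3, 101.3]
ee_rot: [0.0, 0.984, 0.176, -0.0]
force: [-6.0, -1.1, 10.1]
grip_width: 0.67
grip_force: 76.3
time_s: 13.68
eef_pos: [486.5, 180.3, 101.3]
ee_rot: [0.0, 0.984, 0.176, -0.0]
force: [-8.5, -3.4, 14.3]
grip_width: 0.671
grip_force: 76.8
```

```bash
python3 -m creep '[[[0,0,0,0,0,0],[0,0,0,0,0,0],[0,0,0,0,0,0],[0,0,0,0,0,0],[0,0,0,0,0,0],[0,0,0.5,0,0,0],[0,0,1.3,0,0,0],[0,0,2.3,0,0,0],[0,0,3.2,0,0,0],[0,0,3.8,0,0,0],[0,0,3.94,0,0,0],[0,0,3.94,0,0,0],[0,0,3.94,0,0,0]]]' 85
python3 -c "
from h import *
c=grab('wrist','w6.png');print(ray(c,153,20,13))
for n in('scene','side'):
    c=grab(n);u,v=map(int,proj(c,(488,180,35)));cv2.imwrite('pics/z6%s.png'%n,cv2.resize(c['image'][v-33:v+33,u-33:u+33,::-1],(380,380),interpolation=2))
w=cv2.resize(cv2.imread('pics/w6.png')[80:330,150:410],(395,380));cv2.imwrite('pics/z6.png',np.hstack([w,cv2.imread('pics/z6side.png')]))"
```

```text
time_s: 14.77
eef_pos: [486.3, 180.3, 197.4]
ee_rot: [-0.0, 0.984, 0.176, -0.001]
force: [0.7, 0.8, -0.3]
grip_width: 0.996
grip_force: 0.0
[582.36622665 304.50960285  13.        ]
```

View pics/z6.png

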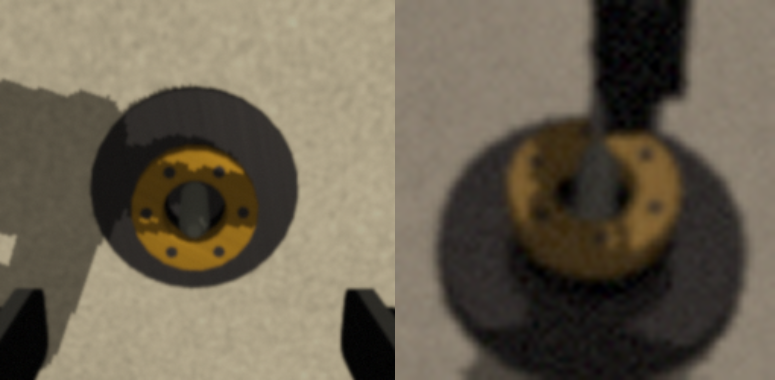

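The plate lies flat on the spacer with the spindle through its bore; it is centred at crop (195,212) from above. Now the ring.

```bash
python3 -m creep '[[[0.4,0.5,0,0,0,0],[1.1,1.4,0,0,0,0],[1.9,2.4,0,0,0,0],[2.7,3.5,0,0,0,0],[3.4,4.4,0,0,0,0],[3.84,5,0,0,0,0],[3.84,5,0,0,0,0],[3.84,5,0,0,0,0],[3.84,5,0,0,0,0],[3.84,5,0,0,0,0]]]'
python3 - <<'E'
from h import *
c=grab('wrist','w7.png');print(ctrl.sense()['eef_pos'])
x=c['image'][204,200:360:4].tolist();print(x[::3])
for pt in(13,):print(proj(c,(582.5,305,pt)))
E
```

```text
time_s: 15.75
eef_pos: [582.3, 304.6, 198.2]
ee_rot: [0.0, 0.985, 0.175, -0.0]
force: [-0.2, -1.0, 0.2]
grip_width: 1.001
grip_force: 0.0
[582.39502362 304.58649832 198.50506571]
[[87, 81, 67], [88, 81, 67], [90, 83, 68], [132, 123, 102], [58, 58, 49], [84, 78, 64], [84, 78, 64], [87, 81, 64], [56, 56, 47], [120, 115, 97], [164, 153, 129], [161, 151, 125], [166, 156, 129], [171, 160, 133]]
(np.float64(275.7733368916227), np.float64(207.31799693109684))
```

View pics/w7.png

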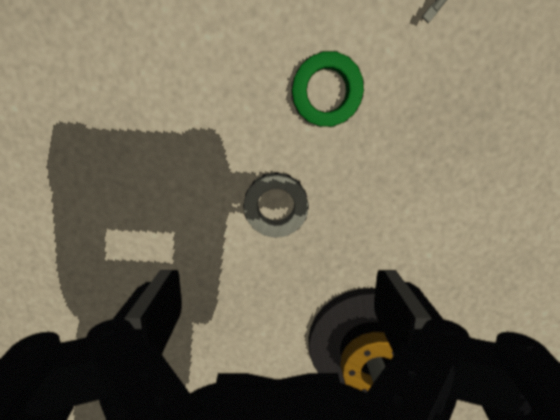

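The ring is at (276,204), below the green one at (327,89), and the stand is clear of the fingers. Its true centre is about 2.5 mm ahead of the tool, so I'll correct for that and grasp.

```bash
python3 -m creep '[[[0.1,0.04,-0.8,0,0,0],[0.1,0.04,-1.8,0,0,0],[0.1,0.04,-2.8,0,0,0],[0.1,0.04,-3.8,0,0,0],[0.1,0.04,-4.5,0,0,0],[0.1,0.04,-4.8,0,0,0],[0.1,0.04,-5,0,0,0],[0.1,0.04,-5.08,0,0,0],[0.1,0.04,-5.08,0,0,0],[0.1,0.04,-5.08,0,0,0]]]'
python3 -m creep '[[[0,0,0,0,0,0],[0,0,0,0,0,0],[0,0,0,0,0,0],[0,0,0,0,0,0],[0,0,0,0,0,0],[0,0,0,0,0,0],[0,0,0,0,0,0],[0,0,0,0,0,0]]]' 35 70
```

```text
time_s: 16.63
eef_pos: [585.6, 306.4, 72.6]
ee_rot: [-0.0, 0.984, 0.175, 0.001]
force: [0.6, -0.8, 0.1]
grip_width: 0.993
grip_force: 0.0
time_s: 17.3
eef_pos: [585.6, 306.5, 72.6]
ee_rot: [-0.0, 0.984, 0.176, 0.001]
force: [-0.9, 0.4, 6.3]
grip_width: 0.572
grip_force: 72.8
```

```bash
python3 -m creep '[[[0,0,0.3,0,0,0],[0,0,0.9,0,0,0],[0,0,1.7,0,0,0],[0,0,2.6,0,0,0],[0,0,3.5,0,0,0],[0,0,4.4,0,0,0],[0,0,5,0,0,0],[-0.4,-0.5,5.1,0,0,0],[-0.9,-1.1,5.1,0,0,0],[-1.5,-1.9,5.1,0,0,0],[-2.1,-2.7,5.1,0,0,0],[-2.7,-3.5,5.1,0,0,0],[-3.2,-4.2,5.1,0,0,0],[-3.6,-4.7,5.1,0,0,0],[-3.8,-4.9,5.1,0,0,0],[-3.9,-5.05,5.1,0,0,0],[-3.9,-5.05,5.1,0,0,0],[-3.9,-5.05,5.1,0,0,0],[-3.9,-5.05,5.1,0,0,0]]]'
python3 - <<'E'
from h import *
c=grab('wrist','w8.png');s=ctrl.sense();p=s['eef_pos'];print(p)
print(proj(c,(p[0],p[1],p[2]-72.6+13)))
E
```

```text
time_s: 18.88
eef_pos: [488.0, 180.6, 198.9]
ee_rot: [-0.0, 0.984, 0.176, 0.0]
force: [0.2, 0.5, -1.4]
grip_width: 0.574
grip_force: 72.6
[487.98376722 180.56160478 198.79585701]
(np.float64(275.3733444921745), np.float64(289.5517255084745))
```

View pics/w8.png

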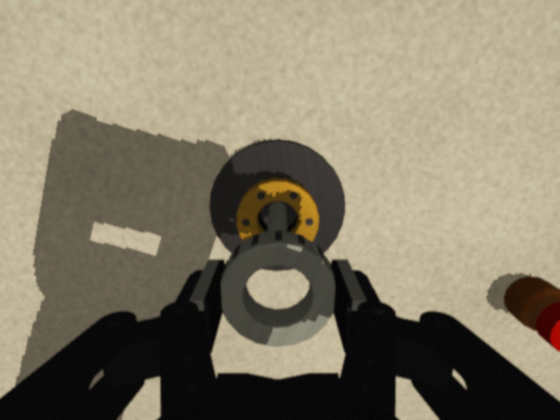

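The ring is held level at (278,288), in line with the spindle and plate at (278,215). Lowering.

```bash
python3 -m creep '[[[0,0,-0.3,0,0,0],[0,0,-0.8,0,0,0],[0,0,-1.2,0,0,0],[0,0,-1.6,0,0,0],[0,0,-2,0,0,0],[0,0,-2.4,0,0,0],[0,0,-2.7,0,0,0],[0,0,-3,0,0,0],[0,0,-3.2,0,0,0],[0,0,-3.3,0,0,0],[0,0,-3.32,0,0,0],[0,0,-3.32,0,0,0]]]'
python3 -m creep '[[[0,0,-0.02,0,0,0],[0,0,-0.02,0,0,0],[0,0,-0.02,0,0,0]]]'
```

```text
time_s: 19.93
eef_pos: [487.5, 180.1, 116.6]
ee_rot: [0.0, 0.984, 0.176, -0.0]
force: [-5.0, -0.9, 6.4]
grip_width: 0.571
grip_force: 73.5
time_s: 20.18
eef_pos: [487.5, 180.0, 116.6]
ee_rot: [0.0, 0.984, 0.176, -0.0]
force: [-6.5, -1.7, 12.1]
grip_width: 0.571
grip_force: 74.1
```

```bash
python3 -m creep '[[[0,0,0,0,0,0],[0,0,0,0,0,0],[0,0,0,0,0,0],[0,0,0,0,0,0],[0,0,0,0,0,0],[0,0,0.5,0,0,0],[0,0,1.3,0,0,0],[0,0,2.3,0,0,0],[0,0,3.3,0,0,0],[-0.5,-0.2,4.2,0,0,0],[-1.2,-0.4,5,0,0,0],[-2,-0.7,5,0,0,0],[-2.7,-1,5,0,0,0],[-3,-1,5,0,0,0],[-3,-1,5,0,0,0],[-3,-1,5,0,0,0]]]' 85
python3 -c "
from h import *
o=[]
for n in('wrist','scene','side'):
    c=grab(n);u,v=map(int,proj(c,(488,180,40)));r=100 if n=='wrist' else 33
    v0=max(v-r,0);o.append(cv2.resize(c['image'][v0:v0+2*r,u-r:u+r,::-1],(264,264),interpolation=2))
cv2.imwrite('pics/z9.png',np.hstack(o))"
```

```text
time_s: 21.52
eef_pos: [413.1, 155.3, 240.6]
ee_rot: [-0.0, 0.984, 0.175, 0.0]
force: [0.2, 0.1, 0.1]
grip_width: 1.0
grip_force: 0.0
```

View pics/z9.png

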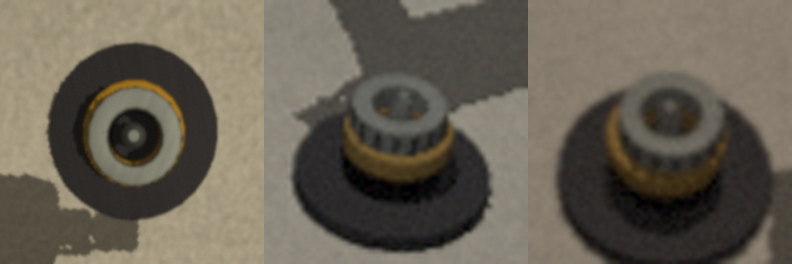

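All three views show the stack flat and in order, with the spindle through every bore and the robot clear.

```bash
python3 -c "
from rig import ctrl
print(ctrl.finish_job())"
```

```text
the job is handed in; nothing more can be done
None
```

The spacer, bearing plate and retaining ring are stacked flat on the spindle in that order, and the job was handed in at about 22 s; the hand-in gave no verdict.

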